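# Fit the screen cassette in the shaker sieve

### The job

Fit the screen into the bench sieve: hook its steel tongue under the retaining lip at the far end of the sieve's deck and slide it gently fully home, then swing the front edge down until it lies flat and the spring catch with the red tab snaps over it, and let go. Feel your way and never push the sieve harder than 25 N, and leave the timer, the ochre jar and the stamp where they stand.

Things in the scene. Friction and masses are not known exactly. Their poses are not given: they have to be found in the camera images.
- sieve: Grey benchtop shaker sieve, pan 212 (x) x 140 (y) mm, black drive cover on its -y side, fixed to the table. Origin: centre of its underside; x points to the far (lip) end, z up. An aluminium deck rides on its two rods and stands wherever the drive stopped, up to 8 mm either way along x. That shift is not measured. The drive holds the deck fast against pushes along x.
- seat_mid (a point): Point on the fixed pan where the middle of the deck's seat is at mid-stroke, 70 mm above the table; axes as the sieve's. The deck's true places lie up to 8 mm from all three *_mid points along x. Side guides stand at y = +-48.5 mm, flared outward from 8 mm above the seat. The deck gives downward on rubber mounts: 5 N per mm, at most 6 mm.
- lip_mid (a point): Foot of the rear stop face, at seat height, with the deck at mid-stroke (89 mm from seat_mid). The retaining lip, 90 mm wide, overhangs the seat for 18 mm in front of the stop. Its underside is 6.5 mm above the seat at the stop and flares up at 18 degrees to 12.3 mm at its front edge; the lip's top is at most 16 mm above the seat. The solid seat runs from the stop to 35 mm in front of it.
- front_mid (a point): Foot of the front wall's inner face, at seat height, deck at mid-stroke (67.5 mm from seat_mid). The wall is 8 mm high, with the catch in its middle. A screen lying home against the rear stop has 2.5 mm to spare to this wall and 3.5 mm at each side guide; one that is not home lands on the wall and cannot lie flat.
- catch (a joint): Steel spring catch with a red tab, in the middle of the front wall. Value: how far it is pushed outward, m; 0 shut, 0.009 fully back. Shut, its nose overhangs the seat 7 mm inside the wall, underside 11.5 mm above the seat, top sloping from 13 to 26 mm above it. A screen edge pressed down drives it back against 1.5 to 4 N and it snaps over when the edge is within 1.5 mm of the seat.
- screen_grip (a point): Centre of the black bridge handle over the middle of the screen cassette: bar 10 (x) x 70 (y) x 16 (z) mm, 33 mm above the cassette's underside. Axes: x toward the steel tongue, z up. The cassette is an aluminium frame with wire mesh, 130 (x) x 90 (y) x 10 mm, front edge at x = -65 mm, 0.25 to 0.5 kg. It starts flat on the table, beside a wooden tool chest 190 mm high.
- screen_tongue (a point): Centre of the rounded tip (radius 2.5 mm) of the steel tongue, 86.5 mm from the handle's middle along the cassette's x, 2.5 mm above its underside; axes as screen_grip. The tongue is 5 mm thick, 76 mm wide and reaches 24 mm beyond the frame. It enters under the lip with the front edge raised by 8 to 18 degrees; fully home, the tip touches the rear stop.
- timer: White kitchen timer with orange dial, 64 x 64 x 42 mm, standing; origin: centre of its underside. Leave it alone.
- glaze_jar_c: Ochre jar with black lid, 53 mm across, 62 mm high; origin: centre of its underside. Leave it alone.
- stamp: Wooden stamp, 30 x 30 x 56 mm, standing; origin: centre of its underside. Leave it alone.

How it is judged (in metres and radians):
On the way:
1. the tongue is hooked under the retaining lip while the front edge is still raised by more than 6.9 degrees (x of screen_tongue in the frame of sieve above 0.0775 m and z of screen_tongue in the frame of sieve between 0.066 and 0.077 m and angle between the z axis of screen_grip and the z axis of sieve, either way round above 0.12 rad), for 0.1 s.
At the end, for the whole second after the job is handed in: The screen lies flat on the deck's seat (within 1.4 degrees and 2.5 mm of height), its tongue under the far lip, the catch sprung shut (within 2 mm) over its front edge; it is at rest and released (value of joint catch below 0.002 m and x of screen_tongue in the frame of sieve above 0.075 m and z of screen_tongue in the frame of sieve between 0.068 and 0.0755 m and z of screen_grip in the frame of sieve below 0.1055 m and angle between the z axis of screen_grip and the z axis of sieve, either way round below 0.025 rad and angle between the x axis of screen_grip and the x axis of sieve, either way round below 0.08 rad and linear speed of screen below 0.01 m/s); the robot touches nothing.
It fails at once if the sieve is pushed harder than 25 N by anything (contact force between sieve and anything else above 25 N).
It fails at once if the timer, the ochre jar or the stamp is shifted by more than 15 mm (distance of any of timer, glaze_jar_c, stamp from where it was at the start of the episode above 0.015 m).
It also fails if it takes over 67 s, if anything falls off the work surface, if the arm or the gripper's body presses on something with over 40 N, if the wrist force passes 120 N, or if a joint passes its speed limit or range.

### The arm

A 6-joint arm with a two-finger parallel gripper is mounted at the origin on a cart in front of the work surface, level with it; the furniture and walls round the work are solid. World frame = base frame: x ahead of the robot, y to its left, z up, the work surface at z = 0. Lengths are in mm, angles in rad, forces in N, time in s.
With the tool pointing down it reaches from about 350 to 975 mm from the base axis. Payload 17.4 kg.
Tool frame: the origin (TCP) lies midway between the tips of the shut fingers; the grasp point (between the pads) lies 19 mm behind it (ctrl.pinch_z is the distance from the TCP to the grasp point, in mm); x points along the fingers, z is the direction in which the jaws open and shut, and the axes are right-handed (so a half turn about x gives the same grasp; the last joint's range is limited). The gripper opens to 85 mm and grips with 20 to 120 N. Pads are 22 mm wide; open, the fingers measure 114 mm over their backs; the gripper's body (76 mm by 85 mm) begins 54 mm behind the grasp point. The pads swing forward as they close: fully open they stand 13 mm farther back than shut.
Start: joints at [-1.167, 0.116, 1.442, -0, 1.584, -0.038], TCP at [288.6, -610.199, 231.303] pointing down, gripper open.
Joint ranges: [-2.83, 2.83], [-0.83, 2.19], [0.07, 2.5], [-1.14, 4.28], [0.01, 3], [-2.97, 2.97]. Speed limits (rad/s): [1.89, 1.89, 2.22, 3.14, 3.14, 3.14].

### API

Orientations are given as a rotation vector (axis times angle).
In Python, from cell import ctrl gives the robot as it stands.
- The arm moves only by the shell command python3 -m crank 'ROWS'. ROWS is JSON, one flat list of numbers, 7 for each row, row after row: the gripper command: -1 is fully open, 1 is shut, values between are in proportion, then the shift along the tool's x, y, z in mm, then the turn, a rotation vector about the tool's x, y, z in rad. In form: [hand, dx, dy, dz, wx, wy, wz, hand, dx, dy, dz, wx, wy, wz, ...]. A call has 1 to 10 rows; each row shifts and turns the commanded pose from where the row before left it, along the tool's axes as they then stand; what a row does not reach is not made up. A row lasts 1/12 s, in which the tool goes at most 41.7 mm and 7.16 degrees, less where a joint would pass 70% of its speed; a pose out of reach is approached as far as the arm can. A call with a gripper value outside its range is refused whole. The fingers move at their own pace and stop on an object; the grip force is fixed at half the most. Time passes only in rows, so rows that do not move let the fingers close. It gives the time, the measured TCP pose, the force and the opening at its end, in the units of the state.
- ctrl.read_state(): the state, without advancing time (a new reading comes with each control period).
- ctrl.get_image(name): name is "side" or "top"; returns the picture (400x640x3 uint8, red, green, blue); there is no depth.
- ctrl.camera_info(name): a dict with "mtx" (3x3 intrinsics, pixels), "R" (3x3) and "t" (3): a world point X has camera coordinates R X + t. Camera axes: x right, y down, z forward; pixel columns grow to the right and rows downward; lengths in mm; the calibration is good to about 2 mm. A picture is of the moment at which its call begins. camera_info takes no time and is no camera call.
- ctrl.close_job(): hands the job in, once; it reports no verdict.
The state is a dict: "t": time; "q": joint angles; "joint_vel": joint speeds; "joint_efforts": joint torques, N m; "tcp_pos": TCP position; "tcp_rot": TCP orientation; "force": force on the tool from outside, world axes, zero at the start; "wrist_torque": the same for the moment, N m; "finger_gap": opening from 0.0 (shut) to 1.0 (fully open).
Only numpy, scipy, OpenCV 4.12 (cv2) and the standard library are available. Lean on these libraries where they do the work, as an engineer would, in place of code of your own. Each camera call takes 0.05 s, during which the arm holds its last target. There are 200 camera calls.

## Working session

There is one attempt and no reset: what is moved stays moved. The work goes in short steps, Python scripts to look and compute and a shell command to move; the robot and the scene stay as the last step left them, time stands still between calls to the robot, and variables do not carry over. Pictures are saved under pics/ and viewed, about 8 in all and at most 12, crops included, and the job is handed in when it is done.

```bash
ls; mkdir -p pics
python3 - <<'E'
from cell import ctrl
import cv2, numpy as np
np.set_printoptions(precision=4,suppress=True)
print(ctrl.read_state(), ctrl.pinch_z)
for n in("side","top"):
    im=ctrl.get_image(n); cv2.imwrite(f"pics/{n}0.png",im[:,:,::-1]); c=ctrl.camera_info(n); R=np.array(c["R"]);print(n,c, -R.T@np.array(c["t"]))
E
```

```text
pics
{'t': 0.0, 'q': array([-1.1668,  0.1165,  1.4423, -0.    ,  1.584 , -0.0378]), 'joint_vel': array([-0.0003,  0.0008, -0.0003,  0.0007, -0.0004,  0.0011]), 'joint_efforts': array([ -0.005 , -73.1985, -63.2497,  -0.0003,   0.0063,   0.    ]), 'tcp_pos': array([ 288.5026, -610.0121,  230.5449]), 'tcp_rot': array([ 0.8786,  1.3874, -0.8775]), 'force': array([ 0.3978, -0.7655, -0.3345]), 'wrist_torque': array([-0.0032,  0.0663,  0.0152]), 'finger_gap': 1.0016952922818494} 18.700000000000003
side {'mtx': array([[400.306 ,   0.    , 320.9771],
       [  0.    , 400.306 , 199.0839],
       [  0.    ,   0.    ,   1.    ]]), 'R': array([[ 0.9177,  0.397 ,  0.0141],
       [ 0.3238, -0.7269, -0.6056],
       [-0.2302,  0.5603, -0.7957]]), 't': array([-476.7552, -109.2282, 1360.8271])} [ 786.1424 -652.5788 1023.3268]
top {'mtx': array([[473.0706,   0.    , 317.5481],
       [  0.    , 473.0706, 189.8427],
       [  0.    ,   0.    ,   1.    ]]), 'R': array([[ 0.0159, -0.9999, -0.0004],
       [-0.9927, -0.0157, -0.1193],
       [ 0.1193,  0.0023, -0.9929]]), 't': array([ -13.2298,  537.587 , 1621.1975])} [ 340.5323   -8.4464 1673.7451]
```

View pics/side0.png

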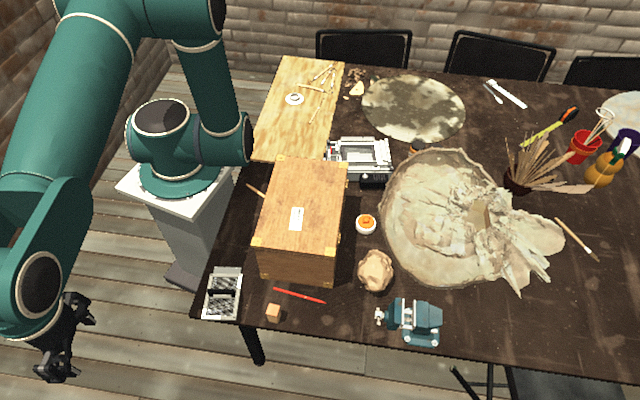

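View pics/top0.png

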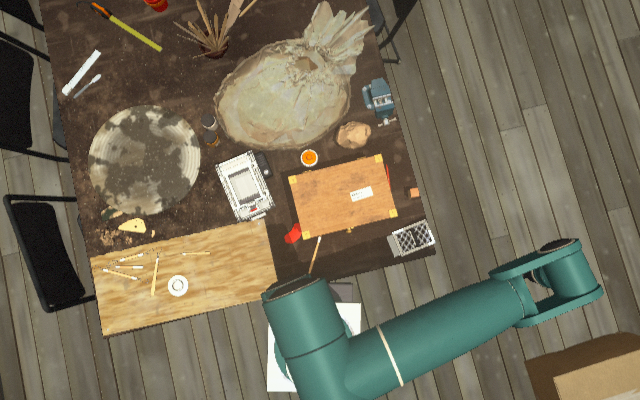

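The side view shows the sieve near (360,158), the screen near (222,293), the chest between them, the timer at (366,223) and the stamp at (274,312). In the top view the sieve is at (245,185) and the screen at (411,238). I'll enlarge the crops into one mosaic.

Run:
```python
import cv2, numpy as np
s=cv2.imread("pics/side0.png");t=cv2.imread("pics/top0.png")
def c(i,x,y,w,h): return cv2.resize(i[y:y+h,x:x+w],(400,300),interpolation=cv2.INTER_CUBIC)
m=np.vstack([np.hstack([c(s,318,128,80,60),c(s,190,260,80,60)]),np.hstack([c(t,205,145,80,80*3//4),c(t,375,210,80,60)])])
cv2.imwrite("pics/mos.png",m)
```

```text
(no output)
```

View pics/mos.png

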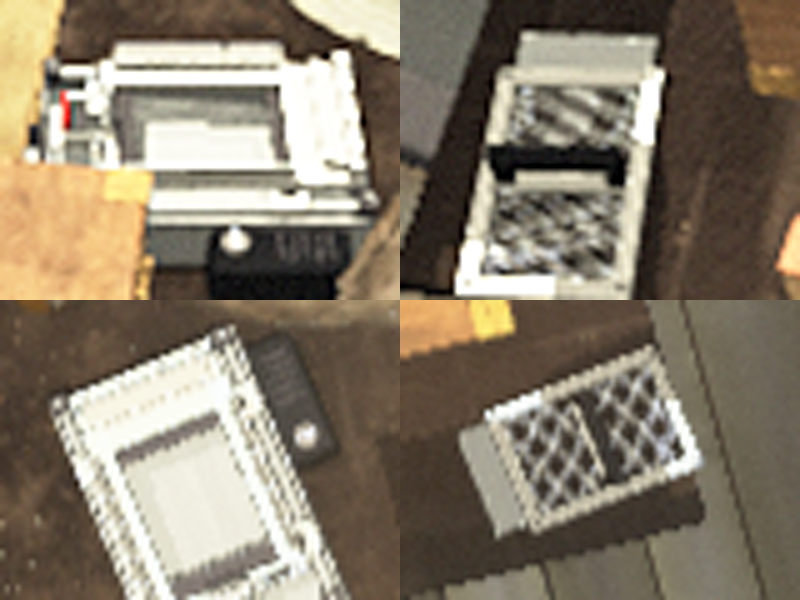

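Run:
```python
import cv2, numpy as np
s=cv2.imread("pics/side0.png");t=cv2.imread("pics/top0.png")
def c(i,x,y,w,h): 
    o=cv2.resize(i[y:y+h,x:x+w],None,fx=8,fy=8,interpolation=cv2.INTER_LANCZOS4).astype(float)
    return (255*(o/255)**1.8).astype(np.uint8)
a=c(s,318,130,50,72);b=c(s,368,130,30,72)
m=np.hstack([c(t,212,147,68,75)[:600,:], c(s,0,0,1,75)[:,:8]*0]) 
cv2.imwrite("pics/sv_top.png",m)
cv2.imwrite("pics/sv_side.png",c(s,318,130,80,65))
```

```text
(no output)
```

View pics/sv_top.png

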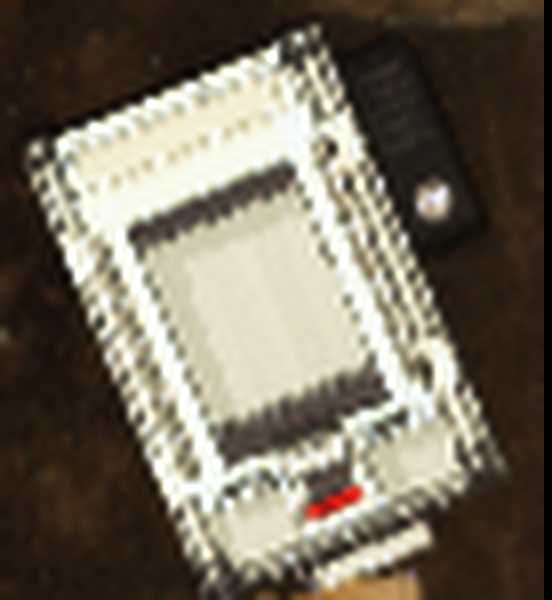

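View pics/sv_side.png

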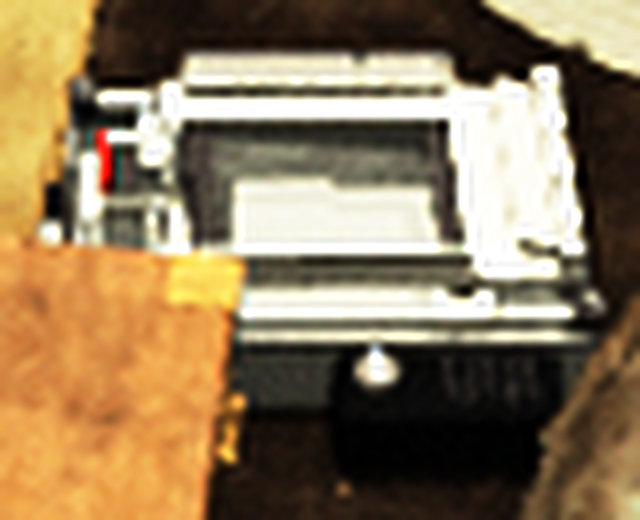

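In the top crop (8x, offset 212,147), the sieve's pan corners are at (38,150), (310,35), (497,465) and (215,590), and the red tab is at (334,503). In the side crop (8x, offset 318,130), the tab is at (104,160) and the knob at (376,367). Next I'll triangulate these points.

```bash
cat > h.py <<'E'
import numpy as np, cv2
from cell import ctrl
from scipy.spatial.transform import Rotation as Ro
np.set_printoptions(precision=2,suppress=True)
C={n:ctrl.camera_info(n) for n in("side","top")}
def ray(n,p):
    c=C[n];R=np.array(c["R"]);o=-R.T@np.array(c["t"])
    d=R.T@np.linalg.solve(c["mtx"],[p[0],p[1],1.]);return o,d/np.linalg.norm(d)
def plane(n,p,z):
    o,d=ray(n,p);return o+d*(z-o[2])/d[2]
def tri(ps,pt):
    (o,d),(q,e)=ray("side",ps),ray("top",pt)
    s=np.linalg.lstsq(np.c_[d,-e],q-o,rcond=None)[0]
    a,b=o+s[0]*d,q+s[1]*e
    return (a+b)/2,np.linalg.norm(a-b)
def proj(n,X):
    c=C[n];p=np.array(c["mtx"])@(np.array(c["R"])@np.asarray(X,float)+np.array(c["t"]));return p[:2]/p[2]
def cen(mask):
    y,x=np.nonzero(mask);return np.array([x.mean(),y.mean()]),len(x)
E
python3 - <<'E'
from h import *
S=lambda u,v:(318+u/8-.44,130+v/8-.44)
T=lambda u,v:(212+u/8-.44,147+v/8-.44)
for n,a,b in [("tab",(104,160),(334,503)),("knob",(376,367),(433,200)),("open far +y",(447,120),(130,228)),("open far -y",(463,243),(294,165)),("corner far+y",(545,75),(38,150)),("corner far-y",(592,305),(310,35)),("corner near+y",(82,95),(215,590))]:
    print(n,*tri(S(*a),T(*b)))
for z in (60,80): print(z,[plane("top",T(*p),z)[:2] for p in [(38,150),(310,35),(497,465),(215,590)]])
# line fits on the top picture
t=cv2.imread("pics/top0.png").astype(float).mean(2)
S5=lambda u,v:(190+(u-400)/5-.4,260+v/5-.4)
T5=lambda u,v:(375+(u-400)/5-.4,210+(v-300)/5-.4)
print("screen")
for n,a,b in [("A",(662,70),(487,412)),("D",(500,70),(540,530)),("tong A",(657,35),(460,432)),("tong D",(520,32),(497,537)),("hand -x",(488,155),(612,478)),("hand +x",(625,155),(575,395))]:
    print(n,*tri(S5(*a),T5(*b)))
for p in [(487,412),(655,347),(700,462),(540,530)]: print(plane("top",T5(*p),10))
E
```

```text
tab [461.58 210.73  80.82] 0.6470940860152292
knob [595.55 175.74  52.23] 1.7234084773400202
open far +y [579.41 303.95  67.04] 0.8204219216177384
open far -y [608.1  234.18  72.5 ] 1.581132939714878
corner far+y [610.73 343.38  70.95] 3.6177006068138984
corner far-y [665.61 229.88  65.85] 0.26318485581235873
corner near+y [427.42 265.08  54.7 ] 3.7169565438094776
60 [array([614.27, 346.58]), array([666.67, 230.69]), array([480.85, 144.54]), array([425.5 , 263.28])]
80 [array([610.88, 342.18]), array([662.62, 227.72]), array([479.11, 142.64]), array([424.45, 259.91])]
screen
A [ 395.93 -267.58   10.91] 0.5669336029386723
D [ 314.57 -304.08   12.04] 0.43090717468373
tong A [ 381.66 -249.01    8.82] 0.3842065811883472
tong D [ 308.52 -276.02    3.54] 1.1249440557426273
hand -x [ 348.32 -353.04   31.8 ] 7.325140274860387
hand +x [ 408.8  -325.53   27.47] 2.362275118242274
[ 395.74 -267.9    10.  ]
[ 443.17 -386.15   10.  ]
[ 363.26 -416.68   10.  ]
[ 314.38 -304.59   10.  ]
```

```bash
cat >> h.py <<'E'
from scipy.linalg import logm,expm
def yawpose(yaw,tilt=0,flip=1):
    """tool pointing down, tool z = flip*x(yaw) ; tilt>0: pitched so that cassette front (-x) is raised"""
    Rb=Ro.from_euler("ZY",[yaw,tilt],degrees=True).as_matrix()  # cassette axes
    zt=flip*Rb[:,0]; xt=-Rb[:,2]; return np.c_[xt,np.cross(zt,xt),zt]
def state():
    s=ctrl.read_state();return s,np.array(s["tcp_pos"]),Ro.from_rotvec(s["tcp_rot"]).as_matrix()
def rows(p0,R0,p1,R1,N):
    T=np.eye(4);T[:3,:3]=R0.T@R1;T[:3,3]=R0.T@(np.asarray(p1)-p0)
    E=expm(np.real(logm(T))/N);w=Ro.from_matrix(E[:3,:3]).as_rotvec()
    print("row",N,E[:3,3],np.round(w,4),"|d|",np.linalg.norm(E[:3,3]),"deg",np.degrees(np.linalg.norm(w)))
E
python3 - <<'E'
from h import *
for p in [(290,180),(380,155),(397,215),(305,238)]: print("chest",plane("top",p,190))
print("timer",plane("top",(309,158),42),"stamp",plane("top",(415,192),56), "jar",plane("top",(209,122),62))
s,p,R=state();print(p,R, np.degrees(np.arctan2(R[1,2],R[0,2])))
for f in (1,-1):
    rows(p,R,[379,-344,235],yawpose(112.7,0,f),12)
E
```

```text
chest [548.78  82.66 190.  ]
chest [ 633.75 -202.3   190.  ]
chest [ 443.2  -255.68  190.  ]
chest [366.8   31.69 190.  ]
timer [648.39  26.99  42.  ] stamp [ 532.7  -340.28   56.  ] jar [766.73 378.01  62.  ]
[ 288.52 -610.04  230.63] [[-0.    0.9   0.43]
 [ 0.    0.43 -0.9 ]
 [-1.    0.   -0.  ]] -64.6889624507446
row 12 [-0.37 29.48 20.94] [-0.26  0.   -0.  ] |d| 36.160677728745995 deg 14.782413675941562
row 12 [ -0.35  15.94 -17.16] [ 0. -0. -0.] |d| 23.421851480344763 deg 0.21764799300180881
```

Run:
```python
from h import *
s,p,R=state();rows(p,R,[379,-344,150],yawpose(112.7,0,1),28)
```

```text
row 28 [ 2.88 11.96  9.91] [-0.11  0.   -0.  ] |d| 15.795389426658385 deg 6.335320146832099
```

```bash
python3 -m crank '[-1,2.9,12,9.9,-0.1106,0,0,-1,2.9,12,9.9,-0.1106,0,0,-1,2.9,12,9.9,-0.1106,0,0,-1,2.9,12,9.9,-0.1106,0,0,-1,2.9,12,9.9,-0.1106,0,0,-1,2.9,12,9.9,-0.1106,0,0,-1,2.9,12,9.9,-0.1106,0,0,-1,2.9,12,9.9,-0.1106,0,0,-1,2.9,12,9.9,-0.1106,0,0,-1,2.9,12,9.9,-0.1106,0,0]' && python3 -m crank '[-1,2.9,12,9.9,-0.1106,0,0,-1,2.9,12,9.9,-0.1106,0,0,-1,2.9,12,9.9,-0.1106,0,0,-1,2.9,12,9.9,-0.1106,0,0,-1,2.9,12,9.9,-0.1106,0,0,-1,2.9,12,9.9,-0.1106,0,0,-1,2.9,12,9.9,-0.1106,0,0,-1,2.9,12,9.9,-0.1106,0,0,-1,2.9,12,9.9,-0.1106,0,0,-1,2.9,12,9.9,-0.1106,0,0]' && python3 -m crank '[-1,2.9,12,9.9,-0.1106,0,0,-1,2.9,12,9.9,-0.1106,0,0,-1,2.9,12,9.9,-0.1106,0,0,-1,2.9,12,9.9,-0.1106,0,0,-1,2.9,12,9.9,-0.1106,0,0,-1,2.9,12,9.9,-0.1106,0,0,-1,2.9,12,9.9,-0.1106,0,0,-1,2.9,12,9.9,-0.1106,0,0,-1,0,0,0,0,0,0]'
python3 - <<'E'
from h import *
s,p,R=state();print(s["q"],p);rows(p,R,[379,-344,70],yawpose(112.7,0,1),4)
for n in("side","top"): cv2.imwrite(f"pics/{n}1.png",ctrl.get_image(n)[:,:,::-1])
a=cv2.imread("pics/side1.png")[200:340,140:320];b=cv2.imread("pics/top1.png")[190:290,340:480]
m=np.hstack([cv2.resize(a,(400,300),interpolation=2),cv2.resize(b,(400,300),interpolation=2)]);cv2.imwrite("pics/p1.png",m)
E
```

```text
t: 0.93
tcp_pos: [432.5, -573.2, 201.5]
tcp_rot: [0.014, 1.571, -0.013]
force: [-0.2, 0.2, -1.4]
finger_gap: 1.004
t: 1.77
tcp_pos: [463.4, -428.3, 172.6]
tcp_rot: [-0.847, 1.4, 0.848]
force: [0.2, -0.1, -0.7]
finger_gap: 1.0
t: 2.52
tcp_pos: [376.9, -342.6, 149.4]
tcp_rot: [-1.499, 0.99, 1.501]
force: [-0.8, 0.6, -0.3]
finger_gap: 0.999
[-0.79 -0.22  1.9  -0.    1.46 -2.76] [ 376.9  -342.58  149.39]
row 4 [19.85 -0.35 -0.54] [ 0.  0. -0.] |d| 19.85862456185972 deg 0.11240780441372032
```

View pics/p1.png

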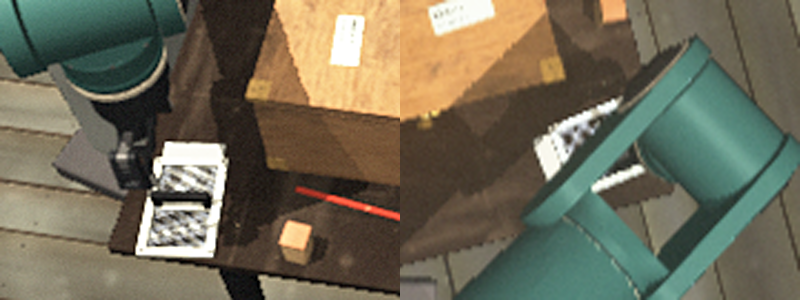

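The side view shows the handle bar unobstructed at about (221,292) full-frame, with the gripper above it. I'll check that against the estimate before descending.

Run:
```python
from h import *
print(plane("side",(221,292.2),33))
print(proj("side",[379,-344,33]),proj("top",[379,-344,33]))
s,p,R=state();rows(p,R,[379,-344,18],yawpose(112.7,0,1),8)
```

```text
[ 381.52 -344.92   33.  ]
[220.36 291.54] [415.1  237.01]
row 8 [16.52 -0.03 -0.07] [-0. -0.  0.] |d| 16.525049939169556 deg 0.012684214467709311
```

```bash
python3 -m crank '[-1,20,0,0,0,0,0,-1,20,0,0,0,0,0,-1,20,0,0,0,0,0,-1,20,0,0,0,0,0,-1,20,0,0,0,0,0,-1,20,0,0,0,0,0,-1,8,0,0,0,0,0,-1,4,0,0,0,0,0,-1,0,0,0,0,0,0,-1,0,0,0,0,0,0]' && python3 -m crank '[1,0,0,0,0,0,0,1,0,0,0,0,0,0,1,0,0,0,0,0,0,1,0,0,0,0,0,0,1,0,0,0,0,0,0,1,0,0,0,0,0,0,1,0,0,0,0,0,0,1,0,0,0,0,0,0]'
python3 - <<'E'
from h import *
s,p,R=state();print(p,s["force"],s["wrist_torque"],s["finger_gap"])
E
```

```text
t: 3.45
tcp_pos: [379.2, -344.0, 19.0]
tcp_rot: [-1.496, 0.995, 1.494]
force: [-0.0, -1.0, -0.2]
finger_gap: 0.995
t: 4.12
tcp_pos: [378.8, -343.7, 18.4]
tcp_rot: [-1.496, 0.995, 1.495]
force: [-0.6, 1.0, 3.6]
finger_gap: 0.106
[ 378.76 -343.73   18.39] [-0.58  0.99  3.59] [ 0.03  0.06 -0.01] 0.10642747112069421
```

```bash
python3 -m crank '[1,-8,0,0,0,0,0,1,-25,0,0,0,0,0,1,-25,0,0,0,0,0,1,-25,0,0,0,0,0,1,-25,0,0,0,0,0,1,-25,0,0,0,0,0,1,-25,0,0,0,0,0,1,-25,0,0,0,0,0,1,-25,0,0,0,0,0,1,-25,0,0,0,0,0]' && python3 -m crank '[1,-10,0,0,0,0,0,1,0,0,0,0,0,0,1,0,0,0,0,0,0]'
python3 - <<'E'
from h import *
s,p,R=state();print(p,s["force"],s["wrist_torque"],s["finger_gap"])
q=np.array([545.2,247.3,0]);ax=Ro.from_euler("z",24.1,degrees=True).as_matrix()
t=q+ax@[-60,0,0]; t[2]=262
rows(p,R,t,yawpose(24.1,0,1),24)
E
```

```text
t: 4.95
tcp_pos: [378.3, -343.3, 252.5]
tcp_rot: [-1.495, 0.994, 1.496]
force: [0.2, -0.5, -3.4]
finger_gap: 0.104
t: 5.2
tcp_pos: [378.5, -343.5, 260.3]
tcp_rot: [-1.495, 0.994, 1.496]
force: [0.1, -0.0, -3.4]
finger_gap: 0.106
[ 378.5  -343.53  260.25] [ 0.12 -0.01 -3.44] [-0.    0.02  0.01] 0.10606202455445962
row 24 [-0.07  3.96 26.33] [ 0.06  0.   -0.  ] |d| 26.62649496895736 deg 3.693454694642797
```

Run:
```python
from h import *
s,p,R=state()
q=np.array([545.2,247.3,0]);ax=Ro.from_euler("z",24.1,degrees=True).as_matrix()
t=q+ax@[-60,0,0]; t[2]=262
rows(p,R,t,R,20); rows(p,R,p,yawpose(24.1,0,1),14)
```

```text
row 20 [ -0.08 -16.11  23.95] [-0.  0.  0.] |d| 28.86421674345503 deg 1.5936995210604577e-16
row 14 [0. 0. 0.] [ 0.11  0.   -0.  ] |d| 0.0 deg 6.3316366193876545
```

```bash
python3 -m crank '[1,0,-16.1,23.95,0,0,0,1,0,-16.1,23.95,0,0,0,1,0,-16.1,23.95,0,0,0,1,0,-16.1,23.95,0,0,0,1,0,-16.1,23.95,0,0,0,1,0,-16.1,23.95,0,0,0,1,0,-16.1,23.95,0,0,0,1,0,-16.1,23.95,0,0,0,1,0,-16.1,23.95,0,0,0,1,0,-16.1,23.95,0,0,0]' && python3 -m crank '[1,0,-16.1,23.95,0,0,0,1,0,-16.1,23.95,0,0,0,1,0,-16.1,23.95,0,0,0,1,0,-16.1,23.95,0,0,0,1,0,-16.1,23.95,0,0,0,1,0,-16.1,23.95,0,0,0,1,0,-16.1,23.95,0,0,0,1,0,-16.1,23.95,0,0,0,1,0,-16.1,23.95,0,0,0,1,0,-16.1,23.95,0,0,0]' && python3 -m crank '[1,0,0,0,0.1105,0,0,1,0,0,0,0.1105,0,0,1,0,0,0,0.1105,0,0,1,0,0,0,0.1105,0,0,1,0,0,0,0.1105,0,0,1,0,0,0,0.1105,0,0,1,0,0,0,0.1105,0,0,1,0,0,0,0.1105,0,0,1,0,0,0,0.1105,0,0,1,0,0,0,0.1105,0,0]' && python3 -m crank '[1,0,0,0,0.1105,0,0,1,0,0,0,0.1105,0,0,1,0,0,0,0.1105,0,0,1,0,0,0,0.1105,0,0,1,0,0,0,0,0,0,1,0,0,0,0,0,0]'
python3 - <<'E'
from h import *
s,p,R=state();print(s["q"],p,s["force"],s["wrist_torque"],s["finger_gap"])
E
```

```text
t: 6.03
tcp_pos: [434.0, -59.0, 258.9]
tcp_rot: [-1.493, 0.996, 1.498]
force: [0.5, 0.1, -3.6]
finger_gap: 0.103
t: 6.87
tcp_pos: [489.9, 224.0, 258.7]
tcp_rot: [-1.495, 0.997, 1.498]
force: [0.6, -1.2, -2.8]
finger_gap: 0.101
t: 7.7
tcp_pos: [489.8, 222.4, 258.6]
tcp_rot: [-0.67, 1.468, 0.67]
force: [0.1, 0.5, -2.6]
finger_gap: 0.103
t: 8.2
tcp_pos: [490.0, 222.5, 259.3]
tcp_rot: [-0.333, 1.547, 0.333]
force: [-0.4, 0.6, -2.8]
finger_gap: 0.1
[ 0.38 -0.19  1.69  0.    1.64 -0.05] [490.02 222.47 259.34] [-0.39  0.57 -2.79] [-0.   -0.01 -0.07] 0.1001579590368972
```

```bash
cat >> h.py <<'E'
YAW=24.1; SC=np.array([545.2,247.3,0.]); OFF=np.array([86.5,0,-15.9])  # tip in TCP/cassette axes
AX=Ro.from_euler("z",YAW,degrees=True).as_matrix()
def tip(p,R):   # measured tip in sieve frame, tilt, yaw error (deg)
    Rb=np.c_[R[:,2],R[:,1],-R[:,0]]
    e=Ro.from_matrix(AX.T@Rb).as_euler("ZYX",degrees=True)
    return AX.T@(p+Rb@OFF-SC),e
def goto(P,tilt,N,yaw=0):
    s,p,R=state();R1=yawpose(YAW+yaw,tilt,1);Rb=np.c_[R1[:,2],R1[:,1],-R1[:,0]]
    rows(p,R,SC+AX@np.asarray(P,float)-Rb@OFF,R1,N)
def show():
    s,p,R=state();P,e=tip(p,R);print("t",round(s["t"],2),"tip",P,"ypr",e,"F sieve",AX.T@s["force"],"M",AX.T@s["wrist_torque"],"gap",round(s["finger_gap"],3))
E
python3 - <<'E'
from h import *
show();goto([45,0,125],13,8)
E
```

```text
t 8.2 tip [ 25.95   0.18 243.23] ypr [0.2  0.14 0.01] F sieve [-0.12  0.68 -2.79] M [-0.01 -0.01 -0.07] gap 0.1
row 8 [12.07  0.01  4.34] [0.   0.03 0.  ] |d| 12.83090558477313 deg 1.608156762341066
```

```bash
python3 -m crank '[1,12,0,4.3,0,0.028,0,1,12,0,4.3,0,0.028,0,1,12,0,4.3,0,0.028,0,1,12,0,4.3,0,0.028,0,1,12,0,4.3,0,0.028,0,1,12,0,4.3,0,0.028,0,1,12,0,4.3,0,0.028,0,1,12,0,4.3,0,0.028,0,1,0,0,0,0,0,0,1,0,0,0,0,0,0]'
python3 - <<'E'
from h import *
show()
for n in("side","top"): cv2.imwrite(f"pics/{n}2.png",ctrl.get_image(n)[:,:,::-1])
show()
def c(f,x,y,w,h,W,H):
    o=cv2.resize(cv2.imread(f)[y:y+h,x:x+w],(W,H),interpolation=4)/255.; return (255*o**1.6).astype(np.uint8)
cv2.imwrite("pics/p2.png",np.hstack([c("pics/side2.png",305,105,100,120,400,480),c("pics/top2.png",205,140,90,108,400,480)]))
E
```

```text
t: 9.03
tcp_pos: [512.7, 232.7, 161.2]
tcp_rot: [-0.379, 1.766, 0.303]
force: [0.1, 0.6, -3.0]
finger_gap: 0.101
t 9.03 tip [ 45.13   0.14 126.37] ypr [ 0.17 12.93  0.04] F sieve [ 0.31  0.51 -2.95] M [-0.02 -0.17  0.01] gap 0.101
t 9.13 tip [ 45.56   0.04 128.38] ypr [ 0.1  12.76  0.02] F sieve [ 0.72  0.11 -1.89] M [ 0.   -0.22  0.02] gap 0.1
```

View pics/p2.png

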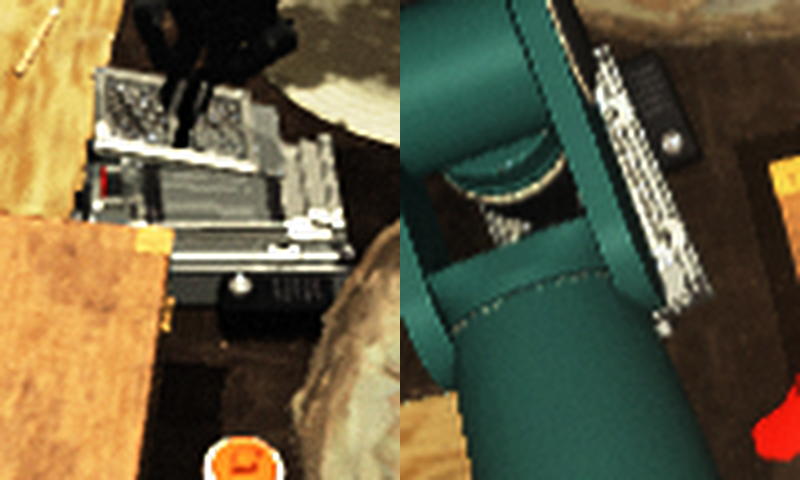

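The side view at 4x (offset 305,105) shows the tilted screen's frame corners near (98,70), (100,145), (252,168) and (248,93), with the tongue ahead of the lip. The arm blocks the top view, so I'll compare the side view with the prediction.

Run:
```python
from h import *
s,p,R=state();Rb=np.c_[R[:,2],R[:,1],-R[:,0]]
S=lambda u,v:np.array((305+u/4-.375,105+v/4-.375))
obs={(-65,45):S(98,70),(-65,-45):S(100,145),(65,-45):S(252,168),(65,45):S(248,93)}
for k,o in obs.items():
    X=p+Rb@np.array([k[0],k[1],-8.4]);f=lambda d:proj("side",X+AX@np.array(d,float))
    J=np.c_[f([1,0,0])-f([0,0,0]),f([0,1,0])-f([0,0,0])]
    print(k,"pred",f([0,0,0]),"obs",o,"err sieve xy",np.linalg.solve(J,o-f([0,0,0])))
# sieve knob/tab check of predicted: side-plane
for nm,X in [("lip front mid z86",[71,0,86]),("tab z81",[-84,0,81]),("open far+y",[54,38,70]),("open far-y",[54,-38,70])]:
    print(nm,(proj("side",SC+AX@np.array(X,float))-[318-.44,130-.44])*8)
```

```text
(-65, 45) pred [328.25 119.81] obs [329.12 122.12] err sieve xy [  2.5  -10.84]
(-65, -45) pred [329.   139.94] obs [329.62 140.88] err sieve xy [ 1.8  -4.01]
(65, -45) pred [369.78 146.67] obs [367.62 146.62] err sieve xy [-6.65  0.2 ]
(65, 45) pred [367.33 126.65] obs [366.62 127.88] err sieve xy [-2.74 -5.74]
lip front mid z86 [502.66 152.71]
tab z81 [122.62 160.94]
open far+y [447.9  114.37]
open far-y [465.15 248.12]
```

Run:
```python
from h import *
s,p,R=state();Rb=np.c_[R[:,2],R[:,1],-R[:,0]]
im=cv2.imread("pics/side2.png").astype(np.float32).mean(2)
def samp(X):
    q=np.array([proj("side",x) for x in X],np.float32);return cv2.remap(im,q[None,:,0],q[None,:,1],cv2.INTER_CUBIC)[0]
ys=np.arange(-66,67,3)
for xr in [(-60,-25),(20,60)]:
    print(xr,[(int(y),int(samp([p+Rb@np.array([x,y,-8.4]) for x in np.linspace(*xr,15)]).mean())) for y in ys])
xs=np.arange(-84,105,3)
for yr in [(-36,-10),(10,36)]:
    print(yr,[(int(x),int(samp([p+Rb@np.array([x,y,-8.4]) for y in np.linspace(*yr,9)]).mean())) for x in xs])
# the same view of the sieve before, seat plane z=70 (sieve frame)
im=cv2.imread("pics/side0.png").astype(np.float32).mean(2)
print("deck y",[(int(y),int(samp([SC+AX@np.array([x,y,78.]) for x in np.linspace(-20,45,15)]).mean())) for y in range(-66,67,3)])
print("deck x",[(int(x),int(samp([SC+AX@np.array([x,y,70.]) for y in np.linspace(-15,30,9)]).mean())) for x in range(-105,118,3)])
```

```text
(-60, -25) [(-66, 122), (-63, 116), (-60, 127), (-57, 129), (-54, 123), (-51, 181), (-48, 252), (-45, 259), (-42, 254), (-39, 240), (-36, 202), (-33, 178), (-30, 165), (-27, 146), (-24, 134), (-21, 131), (-18, 130), (-15, 123), (-12, 114), (-9, 114), (-6, 125), (-3, 125), (0, 128), (3, 139), (6, 145), (9, 145), (12, 147), (15, 153), (18, 162), (21, 164), (24, 148), (27, 142), (30, 168), (33, 202), (36, 209), (39, 178), (42, 127), (45, 91), (48, 88), (51, 96), (54, 99), (57, 101), (60, 104), (63, 105), (66, 104)]
(20, 60) [(-66, 156), (-63, 159), (-60, 152), (-57, 132), (-54, 118), (-51, 177), (-48, 247), (-45, 257), (-42, 246), (-39, 217), (-36, 179), (-33, 162), (-30, 159), (-27, 156), (-24, 155), (-21, 158), (-18, 160), (-15, 157), (-12, 152), (-9, 144), (-6, 136), (-3, 138), (0, 145), (3, 147), (6, 146), (9, 141), (12, 135), (15, 132), (18, 129), (21, 126), (24, 118), (27, 122), (30, 141), (33, 161), (36, 167), (39, 143), (42, 97), (45, 48), (48, 23), (51, 21), (54, 22), (57, 25), (60, 30), (63, 34), (66, 35)]
(-36, -10) [(-84, 202), (-81, 205), (-78, 211), (-75, 213), (-72, 211),
[... 2033 characters left out ...]
208), (-66, 217), (-63, 204), (-60, 143), (-57, 93), (-54, 99), (-51, 114), (-48, 117), (-45, 129), (-42, 135), (-39, 157), (-36, 175), (-33, 178), (-30, 179), (-27, 177), (-24, 176), (-21, 177), (-18, 177), (-15, 176), (-12, 174), (-9, 175), (-6, 173), (-3, 173), (0, 170), (3, 166), (6, 163), (9, 161), (12, 162), (15, 165), (18, 164), (21, 161), (24, 161), (27, 162), (30, 158), (33, 155), (36, 158), (39, 154), (42, 138), (45, 122), (48, 112), (51, 94), (54, 221), (57, 261), (60, 254), (63, 253), (66, 253), (69, 253), (72, 249), (75, 247), (78, 251), (81, 253), (84, 252), (87, 253), (90, 246), (93, 244), (96, 249), (99, 258), (102, 211), (105, 62), (108, 41), (111, 63), (114, 65), (117, 65)]
```

```bash
sed -i 's/OFF=np.array(\[86.5,0,/OFF=np.array([86.5,-1.2,/' h.py
python3 - <<'E'
from h import *
show();goto([57,0,82],13,8)
E
```

```text
t 9.13 tip [ 45.56  -1.16 128.38] ypr [ 0.1  12.76  0.02] F sieve [ 0.72  0.11 -1.89] M [ 0.   -0.22  0.02] gap 0.1
row 8 [5.29 0.16 2.69] [0. 0. 0.] |d| 5.937209963216469 deg 0.03245360581791955
```

```bash
python3 -m crank '[1,5.3,0.15,2.7,0,0,0,1,5.3,0.15,2.7,0,0,0,1,5.3,0.15,2.7,0,0,0,1,5.3,0.15,2.7,0,0,0,1,5.3,0.15,2.7,0,0,0,1,5.3,0.15,2.7,0,0,0,1,5.3,0.15,2.7,0,0,0,1,5.3,0.15,2.7,0,0.002,0,1,0,0,0,0,0.002,0,1,0,0,0,0,0,0]'
python3 - <<'E'
from h import *
show();goto([57,0,72],13,10)
E
```

```text
t: 9.97
tcp_pos: [523.1, 238.6, 115.8]
tcp_rot: [-0.378, 1.77, 0.3]
force: [-0.8, -0.4, -2.3]
finger_gap: 0.103
t 9.97 tip [56.9  -0.08 80.73] ypr [ 0.02 13.12  0.  ] F sieve [-0.88 -0.06 -2.33] M [-0.05 -0.19  0.02] gap 0.103
row 10 [0.87 0.01 0.2 ] [ 0. -0.  0.] |d| 0.8896773455936784 deg 0.011880850742221945
```

```bash
python3 -m crank '[1,0.9,0,0.2,0,0,0,1,0.9,0,0.2,0,0,0,1,0.9,0,0.2,0,0,0,1,0.9,0,0.2,0,0,0,1,0.9,0,0.2,0,0,0,1,0.9,0,0.2,0,0,0,1,0,0,0,0,0,0]'; python3 -c "
from h import *
show()"; python3 -m crank '[1,0.9,0,0.2,0,0,0,1,0.9,0,0.2,0,0,0,1,0,0,0,0,0,0]'; python3 -c "
from h import *
show()"
```

```text
t: 10.55
tcp_pos: [523.0, 238.6, 110.5]
tcp_rot: [-0.378, 1.769, 0.3]
force: [-0.2, -0.0, -2.0]
finger_gap: 0.099
t 10.55 tip [56.84 -0.09 75.47] ypr [ 0.01 13.08  0.  ] F sieve [-0.17  0.04 -2.03] M [ 0.01 -0.2   0.07] gap 0.099
t: 10.8
tcp_pos: [523.0, 238.6, 108.7]
tcp_rot: [-0.378, 1.769, 0.3]
force: [-0.1, 0.2, -2.6]
finger_gap: 0.1
t 10.8 tip [56.85 -0.1  73.62] ypr [ 0.01 13.08  0.  ] F sieve [-0.    0.17 -2.65] M [ 0.04 -0.23 -0.03] gap 0.1
```

```bash
for i in 1; do python3 -m crank '[1,0.8,0,0.2,0,0,0,1,0.4,0,0.1,0,0,0,1,0,0,0,0,0,0]'; done; python3 -c "
from h import *
show()"; python3 -m crank '[1,0.6,0,0.15,0,0,0,1,0.4,0,0.1,0,0,0,1,0,0,0,0,0,0]';python3 -c "
from h import *
show()"
```

```text
t: 11.05
tcp_pos: [523.1, 238.6, 107.6]
tcp_rot: [-0.378, 1.769, 0.3]
force: [0.4, 0.6, -3.4]
finger_gap: 0.103
t 11.05 tip [56.9  -0.09 72.51] ypr [ 0.01 13.07  0.  ] F sieve [ 0.59  0.44 -3.4 ] M [ 0.   -0.17 -0.01] gap 0.103
t: 11.3
tcp_pos: [523.1, 238.6, 106.7]
tcp_rot: [-0.378, 1.769, 0.3]
force: [-2.2, -0.4, -1.1]
finger_gap: 0.105
t 11.3 tip [56.96 -0.06 71.67] ypr [ 0.01 13.06  0.  ] F sieve [-2.21  0.57 -1.11] M [-0.01  0.05  0.06] gap 0.105
```

```bash
python3 -m crank '[1,-1.2,0,-0.3,0,0,0,1,-0.34,0,1.46,0,0,0,1,-0.34,0,1.46,0,0,0,1,-0.34,0,1.46,0,0,0,1,-0.34,0,1.46,0,0,0,1,0,0,0,0,0,0]'; python3 -c "
from h import *
show()"; python3 -m crank '[1,-0.34,0,1.46,0,0,0,1,-0.34,0,1.46,0,0,0,1,-0.34,0,1.46,0,0,0,1,0,0,0,0,0,0]';python3 -c "
from h import *
show()"
```

```text
t: 11.8
tcp_pos: [528.8, 241.1, 107.8]
tcp_rot: [-0.378, 1.769, 0.3]
force: [0.3, -0.4, -3.8]
finger_gap: 0.099
t 11.8 tip [63.2  -0.11 72.72] ypr [ 0.01 13.07  0.  ] F sieve [ 0.11 -0.52 -3.78] M [ 0.   -0.21 -0.02] gap 0.099
t: 12.13
tcp_pos: [532.9, 243.0, 107.8]
tcp_rot: [-0.378, 1.769, 0.3]
force: [0.1, 0.2, -3.3]
finger_gap: 0.104
t 12.13 tip [67.68 -0.11 72.78] ypr [ 0.01 13.06 -0.  ] F sieve [ 0.21  0.17 -3.31] M [ 0.03 -0.24  0.  ] gap 0.104
```

```bash
python3 -m crank '[1,-0.34,0,1.46,0,0,0,1,-0.34,0,1.46,0,0,0,1,-0.34,0,1.46,0,0,0,1,0,0,0,0,0,0]'; python3 -c "
from h import *
show()"; python3 -m crank '[1,-0.22,0,1,0,0,0,1,-0.22,0,1,0,0,0,1,-0.22,0,1,0,0,0,1,0,0,0,0,0,0]';python3 -c "
from h import *
show()"
```

```text
t: 12.47
tcp_pos: [537.0, 244.8, 107.9]
tcp_rot: [-0.378, 1.769, 0.3]
force: [-0.4, 0.7, -3.5]
finger_gap: 0.103
t 12.47 tip [72.17 -0.08 72.83] ypr [ 0.01 13.06  0.  ] F sieve [-0.03  0.83 -3.53] M [-0.03 -0.15  0.01] gap 0.103
t: 12.8
tcp_pos: [539.7, 246.1, 107.9]
tcp_rot: [-0.378, 1.769, 0.3]
force: [0.4, 0.6, -3.0]
finger_gap: 0.099
t 12.8 tip [75.15 -0.08 72.82] ypr [ 0.01 13.06  0.  ] F sieve [ 0.59  0.44 -2.99] M [-0.04 -0.17  0.04] gap 0.099
```

```bash
for i in 1 2; do python3 -m crank '[1,-0.22,0,1,0,0,0,1,-0.22,0,1,0,0,0,1,-0.11,0,0.5,0,0,0,1,0,0,0,0,0,0]' >/dev/null; python3 -c "
from h import *
show()"; done
```

```text
t 13.13 tip [77.66 -0.12 72.76] ypr [ 0.01 13.06  0.  ] F sieve [ 0.14 -0.38 -2.9 ] M [ 0.05 -0.21 -0.02] gap 0.103
t 13.47 tip [80.22 -0.13 72.7 ] ypr [ 0.01 13.07  0.  ] F sieve [-0.01 -0.04 -1.77] M [ 0.04 -0.16 -0.01] gap 0.104
```

```bash
python3 -m crank '[1,-0.22,0,1,0,0,0,1,-0.22,0,1,0,0,0,1,0,0,0,0,0,0]' >/dev/null; python3 -c "
from h import *
show()";  python3 -m crank '[1,-0.11,0,0.5,0,0,0,1,-0.11,0,0.5,0,0,0,1,0,0,0,0,0,0]' >/dev/null; python3 -c "
from h import *
show()"
```

```text
t 13.72 tip [82.32 -0.11 72.69] ypr [ 0.01 13.06  0.  ] F sieve [ 0.51 -0.3  -3.14] M [-0.01 -0.22 -0.  ] gap 0.102
t 13.97 tip [83.26 -0.12 72.7 ] ypr [ 0.01 13.06 -0.  ] F sieve [-0.52  0.54 -3.7 ] M [ 0.01 -0.21  0.02] gap 0.099
```

```bash
python3 -m crank '[1,-0.11,0,0.5,0,0,0,1,-0.11,0,0.5,0,0,0,1,0,0,0,0,0,0]' >/dev/null; python3 -c "
from h import *
show()"
```

```text
t 14.22 tip [84.3  -0.07 72.71] ypr [ 0.01 13.06  0.  ] F sieve [ 0.39  0.18 -2.45] M [-0.01 -0.14 -0.02] gap 0.104
```

```bash
python3 -m crank '[1,-0.11,0,0.5,0,0,0,1,0,0,0,0,0,0,1,-0.11,0,0.5,0,0,0,1,0,0,0,0,0,0]' >/dev/null; python3 -c "
from h import *
show()"
```

```text
t 14.55 tip [85.3  -0.1  72.67] ypr [ 0.01 13.06  0.  ] F sieve [ 0.08 -0.06 -2.54] M [-0.04 -0.23 -0.03] gap 0.101
```

```bash
python3 -m crank '[1,-0.11,0,0.5,0,0,0,1,0,0,0,0,0,0,1,-0.11,0,0.5,0,0,0,1,0,0,0,0,0,0]' >/dev/null; python3 -c "
from h import *
show()"
```

```text
t 14.88 tip [86.31 -0.11 72.66] ypr [ 0.01 13.06 -0.  ] F sieve [-0.36 -0.16 -3.48] M [ 0.01 -0.26 -0.04] gap 0.101
```

```bash
python3 -m crank '[1,-0.11,0,0.5,0,0,0,1,0,0,0,0,0,0,1,-0.11,0,0.5,0,0,0,1,0,0,0,0,0,0]' >/dev/null; python3 -c "
from h import *
show()"
```

```text
t 15.22 tip [87.36 -0.11 72.67] ypr [ 0.01 13.06 -0.  ] F sieve [ 0.33 -0.06 -3.53] M [ 0.03 -0.19  0.04] gap 0.102
```

```bash
cat > ok.py <<'E'
from h import *
import sys
show();s=state()[0];f=AX.T@s["force"];sys.exit(int(abs(f[0])>float(sys.argv[1]) or abs(f[2]+3)>float(sys.argv[1])))
E
python3 -m crank '[1,-0.11,0,0.5,0,0,0,1,0,0,0,0,0,0]' >/dev/null; python3 ok.py 1.6 && python3 -m crank '[1,-0.11,0,0.5,0,0,0,1,0,0,0,0,0,0]' >/dev/null; python3 ok.py 1.6 && python3 -m crank '[1,-0.11,0,0.5,0,0,0,1,0,0,0,0,0,0]'  >/dev/null;python3 ok.py 1.6 && python3 -m crank '[1,-0.11,0,0.5,0,0,0,1,0,0,0,0,0,0]' >/dev/null; python3 ok.py 1.6 && python3 -m crank '[1,-0.11,0,0.5,0,0,0,1,0,0,0,0,0,0]' >/dev/null; python3 ok.py 1.6
```

```text
t 15.38 tip [87.66 -0.1  72.59] ypr [ 0.01 13.09 -0.  ] F sieve [-2.03 -0.07 -2.49] M [-0.05  0.2   0.07] gap 0.099
t 15.38 tip [87.66 -0.1  72.59] ypr [ 0.01 13.09 -0.  ] F sieve [-2.03 -0.07 -2.49] M [-0.05  0.2   0.07] gap 0.099
t 15.38 tip [87.66 -0.1  72.59] ypr [ 0.01 13.09 -0.  ] F sieve [-2.03 -0.07 -2.49] M [-0.05  0.2   0.07] gap 0.099
t 15.38 tip [87.66 -0.1  72.59] ypr [ 0.01 13.09 -0.  ] F sieve [-2.03 -0.07 -2.49] M [-0.05  0.2   0.07] gap 0.099
t 15.38 tip [87.66 -0.1  72.59] ypr [ 0.01 13.09 -0.  ] F sieve [-2.03 -0.07 -2.49] M [-0.05  0.2   0.07] gap 0.099
```

```bash
python3 -m crank '[1,0.6,0,0.14,0,0,0,1,0,0,0,0,0,0]' >/dev/null; python3 ok.py 5 && python3 -m crank '[1,-0.11,0,0.5,0,0,0,1,0,0,0,0,0,0]' >/dev/null; python3 ok.py 1.6
```

```text
t 15.55 tip [87.6  -0.12 71.97] ypr [ 0.01 13.09  0.  ] F sieve [-3.96 -0.55 -1.52] M [-0.13  0.41  0.09] gap 0.1
t 15.72 tip [87.85 -0.16 71.95] ypr [ 0.01 13.14 -0.01] F sieve [-6.91 -1.46 -0.57] M [-0.16  1.03  0.12] gap 0.105
```

```bash
python3 - <<'E'
from h import *
s,p,R=state();P,e=tip(p,R);goto(P,e[1]-10,20)
E
python3 -m crank '[1,0.07,0,-0.3,0,0,0,1,0,0,0,0,0,0]' >/dev/null; python3 ok.py 2
```

```text
row 20 [ 0.76  0.   -0.14] [ 0.   -0.01  0.  ] |d| 0.7674867683666342 deg 0.5000005327808508
t 15.88 tip [87.73 -0.16 72.02] ypr [ 0.01 13.1  -0.01] F sieve [-6.18 -0.66 -1.6 ] M [-0.17  0.8   0.16] gap 0.104
```

```bash
python3 -m crank '[1,0.755,0,-0.14,0,-0.00873,0,1,0.755,0,-0.14,0,-0.00873,0,1,0.755,0,-0.14,0,-0.00873,0,1,0,0,0,0,0,0]' >/dev/null; python3 ok.py 8 && python3 -m crank '[1,0.755,0,-0.14,0,-0.00873,0,1,0.755,0,-0.14,0,-0.00873,0,1,0.755,0,-0.14,0,-0.00873,0,1,0,0,0,0,0,0]' >/dev/null; python3 ok.py 8
```

```text
t 16.22 tip [87.66 -0.11 72.02] ypr [ 0.01 11.56 -0.  ] F sieve [-4.45 -0.77 -1.85] M [-0.11  0.7   0.12] gap 0.103
t 16.55 tip [87.67 -0.12 72.05] ypr [ 0.01 10.04 -0.  ] F sieve [-5.72  0.19 -0.2 ] M [-0.11  0.74  0.12] gap 0.103
```

```bash
python3 -m crank '[1,0.755,0,-0.14,0,-0.00873,0,1,0.755,0,-0.14,0,-0.00873,0,1,0.755,0,-0.14,0,-0.00873,0,1,0,0,0,0,0,0]' >/dev/null; python3 ok.py 8 && python3 -m crank '[1,0.755,0,-0.14,0,-0.00873,0,1,0.755,0,-0.14,0,-0.00873,0,1,0.755,0,-0.14,0,-0.00873,0,1,0,0,0,0,0,0]' >/dev/null; python3 ok.py 8
```

```text
t 16.88 tip [87.67 -0.08 72.02] ypr [ 0.01  8.54 -0.  ] F sieve [-5.21 -0.69 -0.62] M [-0.03  0.75  0.11] gap 0.104
t 17.22 tip [87.83 -0.1  72.17] ypr [ 0.01  7.02 -0.  ] F sieve [-4.76 -0.71  0.51] M [-0.06  0.76  0.06] gap 0.102
```

```bash
python3 -m crank '[1,0.755,0,-0.14,0,-0.00873,0,1,0.755,0,-0.14,0,-0.00873,0,1,0.755,0,-0.14,0,-0.00873,0,1,0,0,0,0,0,0]' >/dev/null; python3 ok.py 9 && python3 -m crank '[1,0.755,0,-0.14,0,-0.00873,0,1,0.755,0,-0.14,0,-0.00873,0,1,0,0,0,0,0,0]' >/dev/null; python3 ok.py 9;  python3 - <<'E'
from h import *
cv2.imwrite("pics/side3.png",ctrl.get_image("side")[:,:,::-1])
o=cv2.resize(cv2.imread("pics/side3.png")[120:180,318:398],None,fx=8,fy=8,interpolation=4)/255.
cv2.imwrite("pics/p3.png",(255*o**1.6).astype(np.uint8))
E
```

```text
t 17.55 tip [87.91 -0.11 72.21] ypr [ 0.01  5.5  -0.  ] F sieve [-4.18 -0.67  2.8 ] M [-0.13  0.77  0.08] gap 0.103
t 17.8 tip [87.96 -0.1  72.19] ypr [ 0.01  4.49 -0.  ] F sieve [-3.09 -0.46  1.31] M [-0.16  0.73  0.03] gap 0.101
```

View pics/p3.png

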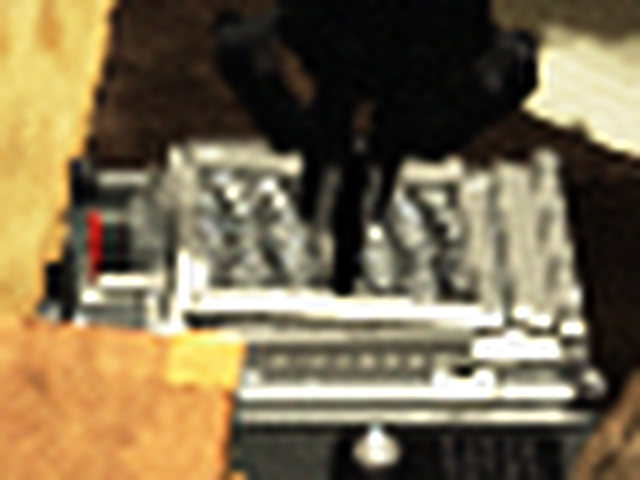

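The side crop shows the tongue under the lip and the red tab pushed about 3 mm outward, from u=104 to u=95. The cassette is in line with the guides, so I'll keep swinging it down.

```bash
python3 -m crank '[1,0.755,0,-0.14,0,-0.00873,0,1,0.755,0,-0.14,0,-0.00873,0,1,0.755,0,-0.14,0,-0.00873,0,1,0,0,0,0,0,0]' >/dev/null; python3 ok.py 10 && python3 -m crank '[1,0.755,0,-0.14,0,-0.00873,0,1,0.755,0,-0.14,0,-0.00873,0,1,0,0,0,0,0,0]' >/dev/null; python3 ok.py 10 && python3 -m crank '[1,0.755,0,-0.14,0,-0.00873,0,1,0,0,0,0,0,0]' >/dev/null; python3 ok.py 10
```

```text
t 18.18 tip [87.68 -0.11 71.76] ypr [ 0.01  3.03 -0.  ] F sieve [-4.95 -0.94  0.62] M [-0.13  0.82  0.12] gap 0.104
t 18.43 tip [87.69 -0.1  71.79] ypr [ 0.01  2.03 -0.  ] F sieve [-5.59 -0.51  1.33] M [-0.25  0.88  0.06] gap 0.101
t 18.6 tip [87.73 -0.1  71.83] ypr [ 0.01  1.53 -0.  ] F sieve [-5.2  -0.73  1.03] M [-0.15  0.85  0.1 ] gap 0.099
```

```bash
python3 -m crank '[1,0.755,0,-0.14,0,-0.00873,0,1,0.755,0,-0.14,0,-0.00873,0,1,0,0,0,0,0,0]' >/dev/null; python3 ok.py 10 && python3 -m crank '[1,0.755,0,-0.14,0,-0.00873,0,1,0,0,0,0,0,0]' >/dev/null; python3 ok.py 10
```

```text
t 18.85 tip [87.58 -0.11 71.63] ypr [ 0.01  0.54 -0.  ] F sieve [-4.95 -0.84 -0.52] M [-0.13  0.85  0.11] gap 0.104
t 19.02 tip [87.6  -0.11 71.66] ypr [ 0.01  0.04 -0.  ] F sieve [-6.09 -0.64  0.35] M [-0.13  0.92  0.06] gap 0.104
```

```bash
python3 -m crank '[1,0.5,0,0,0,0,0,1,0,0,0,0,0,0]' >/dev/null; python3 ok.py 10 && python3 -m crank '[1,0.5,0,0,0,0,0,1,0,0,0,0,0,0]' >/dev/null; python3 ok.py 10
python3 - <<'E'
from h import *
cv2.imwrite("pics/side4.png",ctrl.get_image("side")[:,:,::-1])
for f in("side0","side3","side4"):
    im=cv2.imread(f"pics/{f}.png").astype(int)[140:165,318:345];w=np.clip(im[:,:,2]-np.maximum(im[:,:,0],im[:,:,1])-50,0,None)
    # exclude table/wood: needs low green
    w=w*(im[:,:,1]<110);y,x=np.nonzero(w);print(f,318+(x*w[y,x]).sum()/w.sum(),140+(y*w[y,x]).sum()/w.sum(),len(x))
E
```

```text
t 19.18 tip [87.61 -0.11 71.28] ypr [ 0.01  0.07 -0.  ] F sieve [-7.25 -2.17  1.79] M [-0.14  1.17  0.05] gap 0.102
t 19.35 tip [87.63 -0.11 70.93] ypr [ 0.01  0.07 -0.  ] F sieve [-8.71 -1.14  4.06] M [-0.16  1.29  0.07] gap 0.097
side0 330.7170645446507 149.34836427939877 9
side3 329.47712418300654 149.62614379084968 13
side4 330.47503373819166 150.06072874493927 13
```

```bash
python3 -m crank '[1,0.3,0,-0.5,0,0,0,1,0.3,0,0,0,-0.006,0,1,0,0,0,0,0,0]' >/dev/null; python3 ok.py 14
python3 - <<'E'
from h import *
cv2.imwrite("pics/side5.png",ctrl.get_image("side")[:,:,::-1])
for f in("side0","side3","side4","side5"):
    im=cv2.imread(f"pics/{f}.png").astype(int)[140:165,318:345];w=np.clip(im[:,:,2]-np.maximum(im[:,:,0],im[:,:,1])-50,0,None)
    w=w*(im[:,:,1]<110);y,x=np.nonzero(w);print(f,318+(x*w[y,x]).sum()/w.sum(),140+(y*w[y,x]).sum()/w.sum(),len(x))
o=cv2.resize(np.hstack([cv2.imread(f"pics/{f}.png")[130:180,320:360] for f in("side0","side5")]),None,fx=10,fy=10,interpolation=4)/255.
cv2.imwrite("pics/p5.png",(255*o**1.6).astype(np.uint8))
E
```

```text
t 19.65 tip [87.8  -0.13 71.44] ypr [ 0.01 -0.38 -0.  ] F sieve [-3.41 -1.58  4.78] M [-0.16  0.52  0.12] gap 0.106
side0 330.7170645446507 149.34836427939877 9
side3 329.47712418300654 149.62614379084968 13
side4 330.47503373819166 150.06072874493927 13
side5 330.4949201741655 149.9100145137881 12
```

View pics/p5.png

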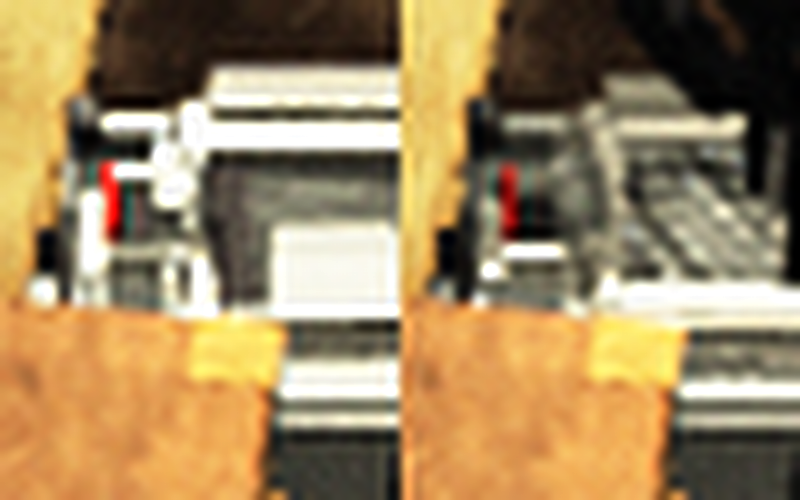

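The red tab is back at u≈110 in both halves of the crop, so the catch has snapped shut over the front edge. I'll ease off, open and retreat upward.

```bash
python3 -m crank '[1,-0.8,0,-0.2,0,0.006,0,1,0,0,0,0,0,0]' >/dev/null; python3 ok.py 14; python3 -m crank '[-0.5,0,0,0,0,0,0,-0.5,0,0,0,0,0,0,-1,0,0,0,0,0,0,-1,0,0,0,0,0,0,-1,0,0,0,0,0,0,-1,0,0,0,0,0,0,-1,0,0,0,0,0,0,-1,0,0,0,0,0,0]'; python3 ok.py 14
```

```text
t 19.87 tip [87.48 -0.08 71.49] ypr [0.01 0.04 0.  ] F sieve [ 0.83 -1.14  0.52] M [-0.11 -0.05  0.08] gap 0.106
t: 20.53
tcp_pos: [545.4, 248.6, 87.2]
tcp_rot: [-0.33, 1.546, 0.33]
force: [0.5, -0.6, 0.0]
finger_gap: 1.002
t 20.53 tip [87.19 -0.08 71.26] ypr [0.01 0.06 0.  ] F sieve [ 0.22 -0.77  0.  ] M [ 0.03 -0.05  0.01] gap 1.002
```

Released, with no residual force. Next I'll lift clear and then swing the arm aside so the top camera can check.

```bash
python3 -m crank '[-1,-5,0,0,0,0,0,-1,-10,0,0,0,0,0,-1,-25,0,0,0,0,0,-1,-25,0,0,0,0,0,-1,-25,0,0,0,0,0,-1,-25,0,0,0,0,0,-1,-25,0,0,0,0,0,-1,-25,0,0,0,0,0,-1,-25,0,0,0,0,0,-1,-10,0,0,0,0,0]' && python3 -m crank '[-1,0,30,0,0,0,0,-1,0,30,0,0,0,0,-1,0,30,0,0,0,0,-1,0,30,0,0,0,0,-1,0,30,0,0,0,0,-1,0,30,0,0,0,0,-1,0,0,0,0,0,0,-1,0,0,0,0,0,0]'
python3 - <<'E'
from h import *
show()
for n in("side","top"): cv2.imwrite(f"pics/{n}6.png",ctrl.get_image(n)[:,:,::-1])
def c(f,x,y,w,h):
    o=cv2.resize(cv2.imread(f)[y:y+h,x:x+w],(400,400),interpolation=4)/255.; return (255*o**1.6).astype(np.uint8)
cv2.imwrite("pics/p6.png",np.hstack([c("pics/side6.png",318,115,80,80),c("pics/top6.png",205,145,80,80)]))
E
```

```text
t: 21.37
tcp_pos: [545.9, 248.8, 292.3]
tcp_rot: [-0.329, 1.542, 0.33]
force: [-0.8, 0.2, 0.2]
finger_gap: 0.999
t: 22.03
tcp_pos: [471.3, 414.0, 287.1]
tcp_rot: [-0.332, 1.547, 0.331]
force: [0.2, -0.2, 0.5]
finger_gap: 0.998
t 22.03 tip [ 87.06 181.36 271.07] ypr [ 0.13  0.08 -0.01] F sieve [ 0.08 -0.23  0.53] M [-0.    0.04 -0.  ] gap 0.998
```

View pics/p6.png

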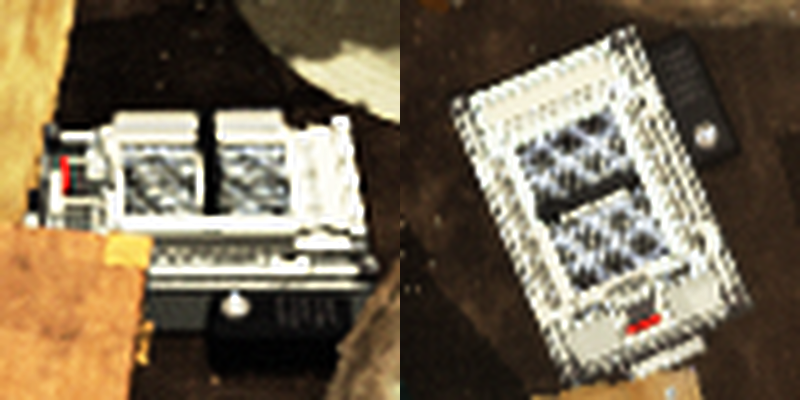

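The final view shows the screen lying square in the deck with its tongue under the lip, and the tab at side (65,175) and top (645,323) in the crops. As a last numeric check I'll measure the tab shift and handle height, then hand in.

Run:
```python
from h import *
def tab(f,x0,x1,y0,y1):
    im=cv2.imread(f"pics/{f}.png").astype(int)[y0:y1,x0:x1];w=np.clip(im[:,:,2]-np.maximum(im[:,:,0],im[:,:,1])-50,0,None)*(im[:,:,1]<110)
    y,x=np.nonzero(w);return np.array([x0+(x*w[y,x]).sum()/w.sum(),y0+(y*w[y,x]).sum()/w.sum()])
for k in"06":
    a,b=tab("side"+k,318,345,140,165),tab("top"+k,235,275,195,222);X,g=tri(a,b);print("tab",a,b,AX.T@(X-SC),g)
X,g=tri((318+208/5-.4,115+165/5-.4),(205+(590-400)/5-.4,145+198/5-.4));print("handle",AX.T@(X-SC),g)
ctrl.close_job()
```

```text
tab [330.72 149.35] [253.58 209.1 ] [-90.88  -0.75  83.35] 0.6304633175892533
tab [330.7  149.28] [253.59 209.11] [-90.97  -0.78  83.71] 0.6231533585055621
handle [ 1.31  0.82 89.87] 0.16721342960719293
the job is handed in; nothing more can be done
```

The screen is fitted in the sieve and the job was handed in at about 22 s of the 67 s allowed. The last checks agree with that, except for one handle-height reading that came out too low.

**What I did:**
- I gripped the bridge handle, carried the screen over the chest and tilted it 13°. I felt for the seat, then slid the tongue under the lip until it met the rear stop.
- I swung the front edge down and pressed lightly until the catch snapped, then opened the gripper and backed off.
- The highest force I measured along the slide was about 9 N, against the 25 N limit.

**Last checks:**
- **Catch:** the red tab was pushed out about 3 mm during the swing. It ended within 0.1 mm sideways and 0.4 mm in height of where it started, so the catch is shut.
- **Screen:** the last tool reading while gripped, just before I opened the fingers, was 0.04° tilt and 0.01° yaw, with the tongue tip at x = 87.5 mm. After letting go, the pictures show the screen square in the deck with the tongue under the lip.
- **Release:** the force reading was about zero once the gripper opened.
- **Handle height (disagrees):** two-view measurement put the handle at 90 mm, where a seated screen should read about 103 mm. I picked those points by hand on a low-resolution crop. With the seat at 70 mm, 90 mm isn't physically possible, so I put it down to picking error, but I did not re-measure.
- **Timer, jar and stamp:** I did not re-measure these. The arm was planned clear of them.

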